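# Cap the flinders bar case

### The job

Close the flinders bar case with the wide brass cap: set the cap down level on the neck with its grip bar over the two ears, turn it back anticlockwise until it drops past the ears onto the shoulder, then tighten it clockwise until its bar lines up with the ears again, and let go. Leave the smaller cap where it is.

Things in the scene. Friction and masses are not known exactly. Their poses are not given: they have to be found in the camera images.
- cap_bar (a point): Wide brass cap, loose: 92 mm across, flat top 40 mm above its lower rim, on it an upright grip bar 62 long, 16 thick, 30 mm tall. Point: middle of the bar on the cap's axis, 55 mm above the rim; x along the bar, z up; same after a half turn. In the skirt (84 mm inside) two lugs under the bar's ends, flush with the rim, 16 wide, 5 high, reach in to 32 mm from the axis; a 44 mm tapered plug centres it.
- case: Grey round pot fixed to the bench, 100 mm across, flat shoulder 55 mm high; brass neck 56 mm across (bore 48), rim 86 mm high. Origin: on its axis at bench level, z up. Two ears stick out of the neck along +x and -x to 36 mm from the axis, 26 mm wide, 5 mm thick, tops 70 mm high. The neck has 2 mm sideways play in the cap. Under the ears, stops halt the lugs about 4 degrees past the ears' line.
- case_ears (a point): Point on the case's axis level with the ears' tops, 70 mm above the bench; x along the ears. With the bar within 20 degrees of x the cap's lugs rest on the ears (rim at this height). Turned over 42 degrees away (70 is safe) the lugs pass between the ears and the cap goes down 15 mm onto the shoulder; turned back clockwise (seen from above) they run under the ears with 5 mm play.
- small_cap_bar (a point): A smaller brass cap of the same form, a bystander that does not fit: 60 mm across, 28 mm high to its flat top, bar 40 mm long. The point is the middle of its bar, 43 mm above the bench; x along the bar.
Things that resemble listed ones, but are neither listed nor needed, are in the scene too. Several things have the shape of the case; the one meant has the colours described above.

How it is judged:
On the way, in this order (a step that is already met when the one before it is completed fails the run):
1. the wide cap sits level on the neck, its lugs on top of the ears (z of cap_bar in the frame of case between 0.119 and 0.131 m and angle between cap_bar's own z axis and vertical below 0.17 rad and horizontal distance between cap_bar and case below 0.012 m and angle between the x axis of cap_bar and the x axis of case, either way round below 0.65 rad), for 0.2 s.
2. turned back, the cap has dropped between the ears onto the shoulder (z of cap_bar in the frame of case below 0.117 m and angle between cap_bar's own z axis and vertical below 0.17 rad and horizontal distance between cap_bar and case below 0.012 m and angle between the x axis of cap_bar and the x axis of case, either way round above 0.5 rad), for 0.1 s.
At the end, for the whole second after the job is handed in: The wide cap is level (within 8 degrees) and centred (within 12 mm) on the case, down with its rim on or within 7 mm of the shoulder, its bar within 15 degrees of the line of the ears so that its lugs are under them, and released (z of cap_bar in the frame of case between 0.105 and 0.117 m and angle between cap_bar's own z axis and vertical below 0.15 rad and horizontal distance between cap_bar and case below 0.012 m and angle between the x axis of cap_bar and the x axis of case, either way round below 0.26 rad); the robot touches nothing.
It fails at once if the smaller cap is moved more than 25 mm (distance of small_cap_bar from where it was at the start of the episode above 0.025 m).
It also fails if it takes over 48 s, if anything falls off the work surface, if the arm or the gripper's body presses on something with over 40 N, if the wrist force passes 120 N, or if a joint passes its speed limit or range.

### The arm

A 6-joint arm with a two-finger parallel gripper is mounted at the origin on the work surface. World frame = base frame: x ahead of the robot, y to its left, z up, the work surface at z = 0. Lengths are in m, angles in rad, forces in N, time in s.
With the tool pointing down it reaches from about 0.4 to 0.825 m from the base axis. Payload 7 kg.
Tool frame: the origin (TCP) lies between the finger pads; the fingertips stand arm.nose_length ahead of it and the grasp point (between the pads) is the TCP (arm.nose_length is the distance from the TCP to the fingertips, in m); x points along the fingers, z is the direction in which the jaws open and shut, and the axes are right-handed (so a half turn about x gives the same grasp; the last joint's range is limited). The gripper opens to 88 mm and grips with 3 to 60 N. Pads are 19 mm wide; open, the fingers measure 130 mm over their backs; the gripper's body (78 mm by 193 mm) begins 47 mm behind the grasp point.
Start: joints at [-0.831, 0.359, 0.012, 0, -1.224, -0.288], TCP at [0.295, -0.607, 0.246] pointing down, gripper open.
Joint ranges: [-3.07, 3.07], [-1.43, 2.12], [-1.02, 1.25], [-3.03, 1.67], [-3.05, -0], [-3.03, 3.03]. Speed limits (rad/s): [2.39, 2.39, 3.01, 3.14, 3.14, 3.14].

### API

Orientations are given as [roll, pitch, yaw] about the fixed x, y, z axes, in that order (R = Rz(yaw) Ry(pitch) Rx(roll)).
In Python, from station import arm, viewer, spotter gives the robot as it stands.
- The arm moves only by the shell command python3 -m handwheel 'ROWS' [FORCE]. ROWS is a JSON object of lists of equal length, an entry for each row: "gripper": the gripper command: -1 is shut, 1 is fully open, values between are in proportion; "travel": the shift along the world's x, y, z each as a share of 500 mm, from -1 to 1, a list of three; "spin": the turn about the world's z as a share of 45 degrees, from -1 to 1. A call has 1 to 20 rows; each row is the pose to reach, as a shift and turn from the pose commanded when the call began; what a row does not reach only later rows make up. A row lasts 1/10 s, in which the tool goes at most 50 mm and 8.59 degrees, less where a joint would pass 70% of its speed; a pose out of reach is approached as far as the arm can. A call with a number of a shift or a turn outside -1 to 1 is refused whole. A call with a gripper value outside its range is refused whole. The fingers move at their own pace and stop on an object; FORCE is the grip in N (left out, the last holds). Time passes only in rows, so rows that repeat a pose let the fingers close. It gives the time, the measured TCP pose, the force and the opening at its end, in the units of the state.
- arm.get_state(): the state, without advancing time (a new reading comes with each control period).
- viewer.grab_frame(name): name is "side" or "top"; returns a dict with "pixels" (420x560x3 uint8, blue, green, red), "fx", "fy", "cx", "cy" (pixels), "eye" and "attitude" of the camera in the world. Camera axes: x right, y down, z forward; pixel columns grow to the right and rows downward; lengths in m; the calibration is good to about 2 mm. A picture is of the moment at which its call begins. There is no depth.
- arm.job_done(): hands the job in, once; it reports no verdict.
Trained networks look in the newest picture that a camera, given by its name, has taken for a name from the list of things; names that differ only in an ending like _2 or _b are one class to them, and where a whole thing is asked for, a point or a joint stands for the part that bears it (a point fixed in the world has none). Each returns a list of dicts, best first, with "conf" (0 to 1); they miss things now and then, are a little off and sometimes report something else, mostly with a low value. They report only what shows in the picture. A call takes as long as a camera call. They do not tell look-alikes from the thing itself.
- spotter.spot_in(camera, label): "rect" ([left, top, right, bottom] in pixels, round what is visible of it).
- spotter.tip_of(camera, label): "at" ([column, row] in pixels: a listed point, or the origin of a listed thing).
The state is a dict: "t": time; "q": joint angles; "qd": joint speeds; "joint_efforts": joint torques, N m; "eef_pos": TCP position; "ee_rot": TCP orientation; "force": force on the tool from outside, world axes, zero at the start; "moment": the same for the moment, N m; "width": finger opening in m.
Only numpy, scipy, OpenCV 4.12 (cv2) and the standard library are available. Lean on these libraries where they do the work, as an engineer would, in place of code of your own. Each camera call takes 0.05 s, during which the arm holds its last target.

## Working session

There is one attempt and no reset: what is moved stays moved. The work goes in short steps, Python scripts to look and compute and a shell command to move; the robot and the scene stay as the last step left them, time stands still between calls to the robot, and variables do not carry over. Pictures are saved under pics/ and viewed, and the job is handed in when it is done.

```bash
ls; mkdir -p pics
python3 - <<'E'
from station import arm, viewer, spotter
import cv2
print(arm.get_state(), arm.nose_length)
for c in ("side","top"):
    f=viewer.grab_frame(c); cv2.imwrite(f"pics/{c}0.png",f["pixels"])
    print(c,{k:f[k] for k in f if k!="pixels"})
    for l in ("cap_bar","case","case_ears","small_cap_bar"):
        print(l,[(d["conf"],d["at"]) for d in spotter.tip_of(c,l)],[(d["conf"],d["rect"]) for d in spotter.spot_in(c,l)])
E
```

```text
pics
{'t': 0.0, 'q': array([-8.30894744e-01,  3.59397559e-01,  1.10524237e-02, -3.58479860e-04,
       -1.22411454e+00, -2.88109698e-01]), 'qd': array([-2.64405102e-04,  3.34595545e-04, -1.22359194e-03, -1.51468920e-03,
        8.43153308e-05,  1.22480594e-03]), 'joint_efforts': array([ 3.30801277e-04, -5.82726073e+01,  2.93056262e+01,  6.99755609e+00,
        6.77667311e-03, -1.99087417e-04]), 'eef_pos': array([ 0.29446954, -0.60686107,  0.24461147]), 'ee_rot': array([0.0882435 , 1.56909918, 2.11070962]), 'force': array([-0.02778175,  0.56097374, -0.13240488]), 'moment': array([-0.01326759,  0.00457931, -0.01482939]), 'width': 0.08744527145022915} 0.019
side {'fx': 415.6074465593853, 'fy': 415.6074465593853, 'cx': 276.00894360771474, 'cy': 209.47507406431532, 'eye': array([0.43008981, 0.55768971, 0.62192231]), 'attitude': array([-2.34864276,  0.01963709, -2.97926882])}
cap_bar [(0.9, [265.9, 318.0])] [(0.96, [237.6, 300.6, 298.7, 361.9])]
case [(0.84, [232.7, 221.4]), (0.62, [306.3, 257.4]), (0.59, [256.1, 174.2])] [(0.91, [280.0, 213.4, 335.2, 272.6]), (0.87, [232.6, 141.3, 275.4, 
[... 456 characters left out ...]
5194577, 'cy': 213.08200242806896, 'eye': array([ 0.49221051, -0.0012181 ,  0.95932181]), 'attitude': array([-3.08824731,  0.0174516 , -1.58539462])}
cap_bar [(0.55, [183.6, 229.0])] [(0.57, [167.9, 209.5, 210.5, 251.5])]
case [(0.87, [363.4, 180.7]), (0.56, [299.7, 179.1]), (0.56, [269.8, 244.9])] [(0.71, [270.9, 148.7, 319.0, 202.2]), (0.71, [245.5, 221.9, 293.4, 274.9])]
case_ears [(0.97, [299.4, 173.6]), (0.64, [271.1, 245.4]), (0.63, [369.8, 176.4])] [(0.86, [339.5, 151.2, 391.0, 203.6]), (0.81, [247.9, 221.9, 294.7, 272.9]), (0.67, [275.2, 150.3, 321.3, 196.6])]
small_cap_bar [(0.81, [413.4, 233.6]), (0.68, [298.9, 172.9]), (0.23, [295.9, 175.9])] [(0.59, [391.6, 216.5, 420.0, 249.8])]
```

View pics/side0.png

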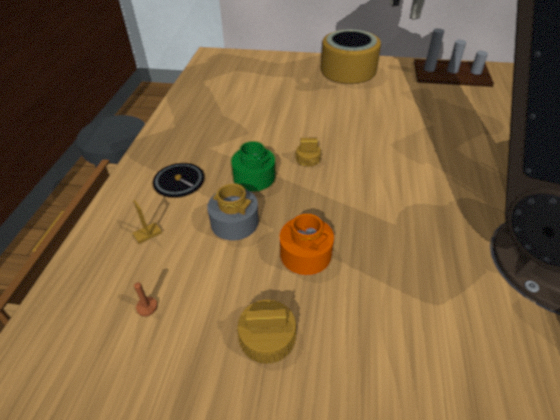

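View pics/top0.png

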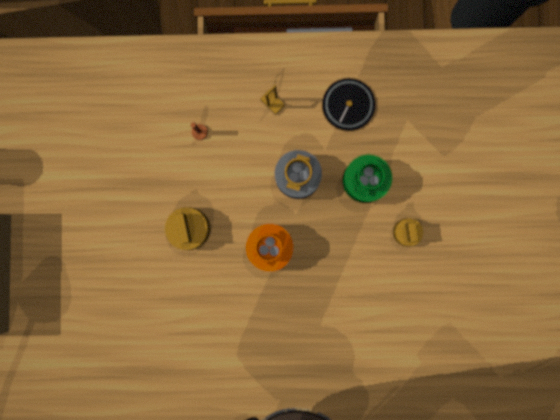

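Run:
```python
import cv2,numpy as np
s=cv2.imread("pics/side0.png");t=cv2.imread("pics/top0.png")
a=cv2.resize(t[130:290,150:440],None,fx=2.7,fy=2.7,interpolation=cv2.INTER_CUBIC)
cv2.imwrite("pics/topcrop.png",a)
b=cv2.resize(s[125:285,190:350],None,fx=3.7,fy=3.7,interpolation=cv2.INTER_CUBIC)
cv2.imwrite("pics/sidecrop.png",b)
```

```text
(no output)
```

View pics/topcrop.png

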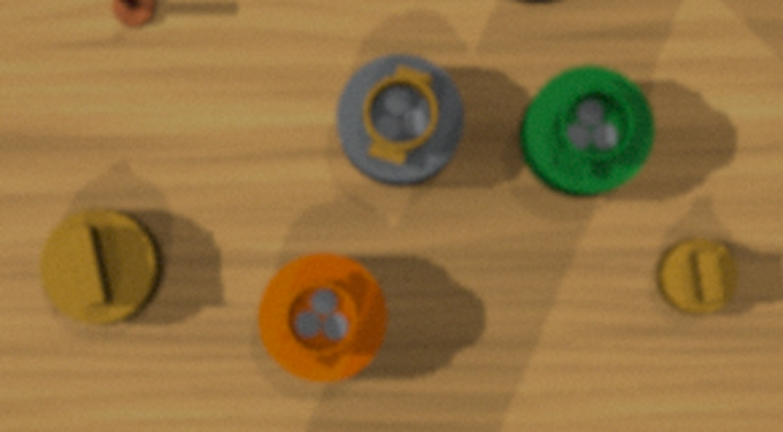

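View pics/sidecrop.png

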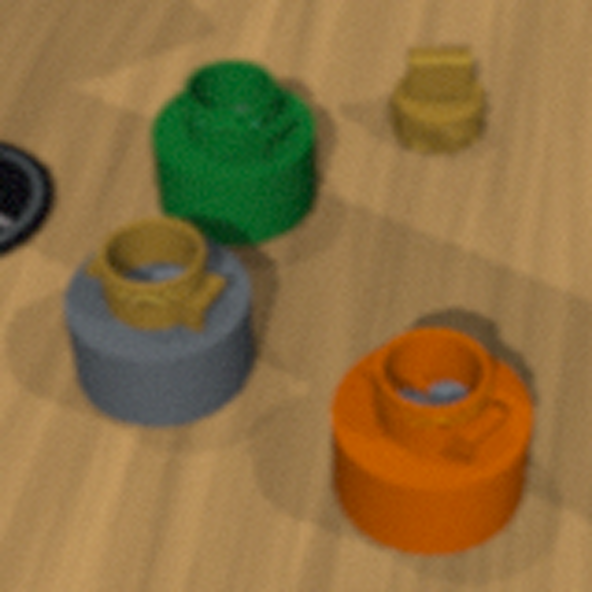

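The wide cap is at top (187,229) / side (267,330). Its only rival is the small cap at top (408,232) / side (308,152). The grey pot with the brass neck is at top (299,175) / side (233,212). Its rivals are the orange pot at top (270,248) and the green one at top (367,179). By size I choose the left cap, and by colour the grey pot with the brass neck. The crops confirm both. Next I measure by fitting projected models.

```bash
cat > h.py <<'E'
import numpy as np, cv2
from scipy.spatial.transform import Rotation as Ro
from scipy.optimize import minimize
def proj(f,P):
    R=Ro.from_euler("xyz",f["attitude"]).as_matrix()
    c=(np.asarray(P,float)-f["eye"])@R
    return np.c_[f["fx"]*c[:,0]/c[:,2]+f["cx"], f["fy"]*c[:,1]/c[:,2]+f["cy"]]
def ray(f,uv,z):
    R=Ro.from_euler("xyz",f["attitude"]).as_matrix()
    d=R@np.array([(uv[0]-f["cx"])/f["fx"],(uv[1]-f["cy"])/f["fy"],1]); e=f["eye"]
    return e+d*(z-e[2])/d[2]
A=np.linspace(0,2*np.pi,48,endpoint=False)
def circ(r,z): return np.c_[r*np.cos(A),r*np.sin(A),0*A+z]
def box(x0,x1,y0,y1,z0,z1): return np.array([[x,y,z] for x in(x0,x1) for y in(y0,y1) for z in(z0,z1)])
def place(P,x,y,z,yaw):
    c,s=np.cos(yaw),np.sin(yaw); return P@np.array([[c,s,0],[-s,c,0],[0,0,1]])+[x,y,z]
CAP=[np.r_[circ(.046,0),circ(.046,.04)],box(-.031,.031,-.008,.008,.04,.07)]
BODY=[np.r_[circ(.05,0),circ(.05,.055)]]
NECK=[np.r_[circ(.028,.055),circ(.028,.086)]]
EARS=[box(.027,.036,-.013,.013,.065,.07),box(-.036,-.027,-.013,.013,.065,.07)]
def sil(f,parts,p,S=4):
    m=np.zeros((420*S,560*S),np.uint8)
    for q in parts:
        h=cv2.convexHull(((proj(f,place(q,*p))+.5)*S).astype(np.float32))
        cv2.fillConvexPoly(m,np.round(h).astype(np.int32),255)
    return cv2.resize(m,(560,420),interpolation=cv2.INTER_AREA)/255.
def lines(f,img,parts,p,S,o,col=(0,255,255)):
    for q in parts:
        u=(proj(f,place(q,*p))+.5-o)*S
        if len(q)==8:
            for i in range(8):
                for j in range(i):
                    if bin(i^j).count("1")==1: cv2.line(img,tuple(int(v) for v in u[i]),tuple(int(v) for v in u[j]),col,1)
        else:
            for k in range(0,len(q),48): cv2.polylines(img,[np.round(u[k:k+48]).astype(np.int32)],True,col,1)
E
python3 - <<'E'
from h import *
from station import viewer, spotter
import pickle
F={c:viewer.grab_frame(c) for c in("side","top")}
pickle.dump(F,open("F.pkl","wb"))
print(ray(F["top"],(187,229),.04),ray(F["side"],(267,318),.055))
print(ray(F["top"],(299,174),.07),ray(F["side"],(232,198),.07))
for c,pts in(("side",[(267,330),(270,345),(300,330),(310,330),(285,370),(233,220),(255,235),(235,245)]),("top",[(175,229),(187,229),(215,235),(240,230),(282,175),(330,180)])):
    h=cv2.cvtColor(F[c]["pixels"],cv2.COLOR_BGR2HSV)
    for x,y in pts: print(c,x,y,h[y,x],F[c]["pixels"][y,x])
E
```

```text
[0.51092661 0.22606467 0.04      ] [0.5093999  0.22801698 0.055     ]
[ 0.6202041  -0.01346058  0.07      ] [ 0.62164754 -0.01293826  0.07      ]
side 267 330 [ 20 179 137] [ 41 106 137]
side 270 345 [ 20 187 153] [ 41 117 153]
side 300 330 [ 18 132 160] [ 77 126 160]
side 310 330 [ 17 132 170] [ 82 132 170]
side 285 370 [ 18 131 165] [ 80 130 165]
side 233 220 [106  27 104] [104  98  93]
side 255 235 [ 18 137 147] [ 68 115 147]
side 235 245 [ 17 137 149] [ 69 113 149]
top 175 229 [ 20 192 159] [ 39 118 159]
top 187 229 [ 18 197  57] [13 39 57]
top 215 235 [ 18 146 117] [ 50  90 117]
top 240 230 [ 17 141 170] [ 76 129 170]
top 282 175 [105   5  97] [97 96 95]
top 330 180 [ 17 136  92] [43 71 92]
```

```bash
cat > fit.py <<'E'
from h import *
import pickle
F=pickle.load(open("F.pkl","rb"))
def msk(f,kind,roi):
    h=cv2.cvtColor(cv2.GaussianBlur(f["pixels"],(3,3),0),cv2.COLOR_BGR2HSV); S=h[...,1].astype(float)
    m=(S>163) if kind=="cap" else ((S<75))
    if kind=="pot": m=(S<75)|((S>163)&(h[...,0]>14))
    o=np.zeros(m.shape); x0,y0,x1,y1=roi; o[y0:y1,x0:x1]=m[y0:y1,x0:x1]; return o
def fit(kind,parts,rois,p0,z,yawfree=True,steps=(.004,.004,.15)):
    M={c:msk(F[c],kind,rois[c]) for c in rois}
    def cost(p):
        return sum(np.abs(sil(F[c],parts,(p[0],p[1],z,p[2]))-M[c]).sum() for c in M)
    p0=np.array(p0); s=[p0]+[p0+np.eye(3)[i]*steps[i] for i in range(3)]
    r=minimize(cost,p0,method="Nelder-Mead",options=dict(initial_simplex=s,xatol=1e-4,fatol=.05))
    return r.x,r.fun
R={"side":(225,290,310,375),"top":(155,200,222,262)}
cap,e=fit("cap",CAP,R,(.510,.227,-1.3),0); print("cap",cap,e)
for c in R: print(c,fit("cap",CAP,{c:R[c]},cap,0))
P=BODY+NECK+EARS
Q={"side":(200,178,268,245),"top":(268,145,330,206)}
pot,e=fit("pot",P,Q,(.621,-.013,1.4),0); print("pot",pot,e)
for c in Q: print(c,fit("pot",P,{c:Q[c]},pot,0))
pickle.dump((cap,pot),open("fit.pkl","wb"))
for n,prt,p in(("cap",CAP,cap),("pot",P,pot)):
    ims=[]
    for c,roi in (R if n=="cap" else Q).items():
        o=np.array(roi[:2])-6; w=96
        im=cv2.resize(F[c]["pixels"][o[1]:o[1]+w,o[0]:o[0]+w],None,fx=4.1,fy=4.1,interpolation=cv2.INTER_CUBIC)
        lines(F[c],im,prt,(p[0],p[1],0,p[2]),4.1,o); ims.append(im)
    cv2.imwrite(f"pics/fit_{n}.png",np.hstack(ims))
E
python3 fit.py
```

```text
cap [ 0.51230752  0.22892138 -1.25283373] 310.45882352941175
side (array([ 0.51163439,  0.22773114, -1.13514706]), np.float64(208.90588235294118))
top (array([ 0.51341664,  0.23016558, -1.17375811]), np.float64(55.22745098039216))
pot [ 0.62382481 -0.01158647  1.55891034] 1090.9019607843136
side (array([ 0.62417724, -0.01567601,  1.61967019]), np.float64(644.3529411764705))
top (array([ 0.62528485, -0.01112656,  1.57090931]), np.float64(391.24705882352936))
```

View pics/fit_cap.png

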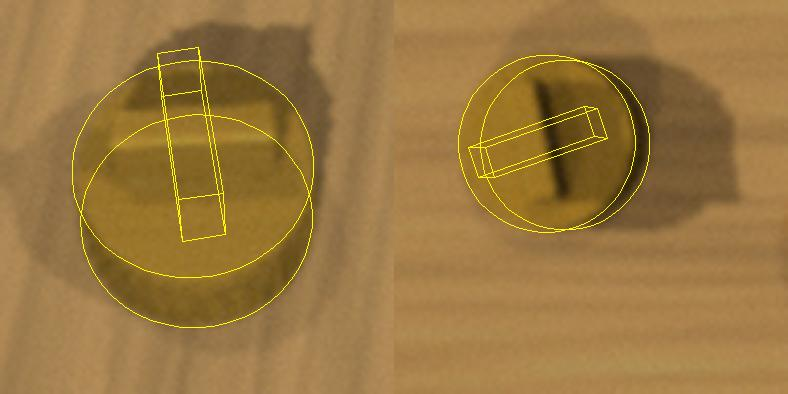

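View pics/fit_pot.png

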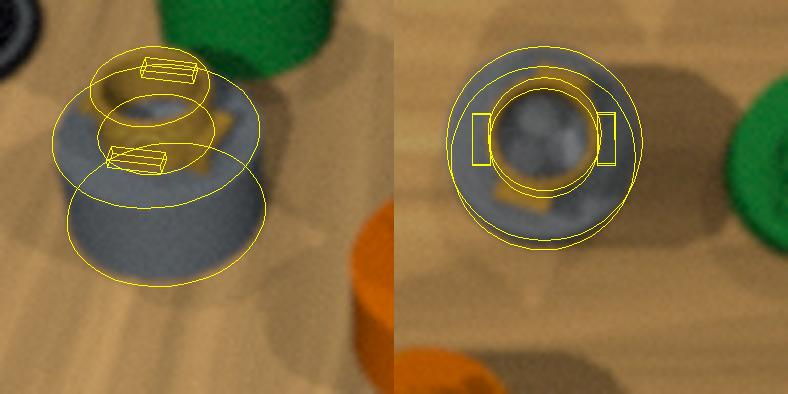

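```bash
sed -i 's/(h\[...,0\]>14)/(h[...,0]>14)\&(h[...,0]<40)/; s/(.510,.227,-1.3)/(.510,.227,.2)/; s/(.621,-.013,1.4)/(.621,-.013,-.3)/' fit.py; python3 fit.py
```

```text
cap [0.51216197 0.22921945 0.24060856] 278.31764705882347
side (array([0.5114448 , 0.22799641, 0.37544221]), np.float64(179.61176470588234))
top (array([0.51325983, 0.22995331, 0.24517677]), np.float64(56.24705882352941))
pot [ 0.62355921 -0.01166777 -0.18748785] 777.2823529411764
side (array([ 0.6240902 , -0.01556949, -0.14623496]), np.float64(337.61176470588236))
top (array([ 0.62500601, -0.01093621, -0.24910828]), np.float64(392.6823529411764))
```

View pics/fit_cap.png

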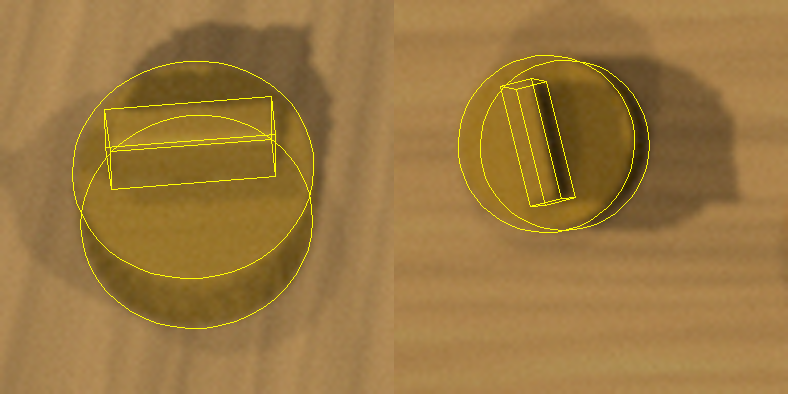

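View pics/fit_pot.png

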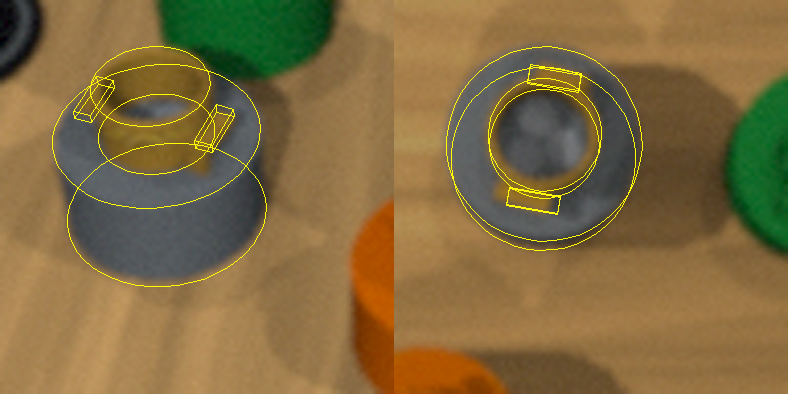

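```bash
cat > fit2.py <<'E'
from h import *
import pickle
from scipy.ndimage import map_coordinates
F=pickle.load(open("F.pkl","rb")); cap,pot=pickle.load(open("fit.pkl","rb"))
def G(f):
    g=cv2.GaussianBlur(f["pixels"],(0,0),1.).astype(np.float32)
    m=np.sqrt(sum(cv2.Sobel(g[...,k],cv2.CV_32F,1,0)**2+cv2.Sobel(g[...,k],cv2.CV_32F,0,1)**2 for k in range(3)))
    return np.minimum(m,250)
g={c:G(F[c]) for c in F}
def seg(a,b,n=12): t=np.linspace(0,1,n)[:,None]; return np.array(a)*(1-t)+np.array(b)*t
def hullpts(f,P,p):
    h=cv2.convexHull(proj(f,place(P,*p)).astype(np.float32))[:,0]
    h=np.r_[h,h[:1]]; d=np.r_[0,np.cumsum(np.hypot(*np.diff(h,axis=0).T))]; s=np.linspace(0,d[-1],80)
    return np.c_[np.interp(s,d,h[:,0]),np.interp(s,d,h[:,1])]
def score(p,kind,cams):
    p4=(p[0],p[1],0,p[2]); t=0
    for c in cams:
        f=F[c]; L=[]
        if kind=="cap":
            L.append((hullpts(f,np.r_[CAP[0],CAP[1]] if c=="side" else CAP[0],p4),1))
            for y in(-.008,.008): 
                L.append((proj(f,place(seg([-.031,y,.07],[.031,y,.07]),*p4)),.5))
        else:
            L.append((hullpts(f,BODY[0],p4),1))
            L.append((proj(f,place(circ(.028,.086),*p4)),.7))
            for s in(1,-1):
                a=[[s*.03,-.013,.07],[s*.036,-.013,.07],[s*.036,.013,.07],[s*.03,.013,.07]]
                if c=="side" and s<0: continue
                L.append((proj(f,place(np.r_[seg(a[0],a[1],6),seg(a[1],a[2]),seg(a[2],a[3],6)],*p4)),.7))
        for u,w in L: t+=w*map_coordinates(g[c],[u[:,1],u[:,0]],order=1).mean()
    return -t
def run(kind,p0,cams):
    best=None
    for dy in(-.2,-.1,0,.1):
      for dx in(-.003,0,.003):
        for dz in(-.003,0,.003):
          q=np.array([p0[0]+dx,p0[1]+dz,p0[2]+dy]); s=[q]+[q+np.eye(3)[i]*(.002,.002,.08)[i] for i in range(3)]
          r=minimize(score,q,args=(kind,cams),method="Nelder-Mead",options=dict(initial_simplex=s,xatol=1e-4))
          if best is None or r.fun<best.fun: best=r
    return best.x,best.fun
res={}
for k,p in(("cap",cap),("pot",pot)):
    for cams in(["side"],["top"],["side","top"]): res[k],e=run(k,p,cams); print(k,cams,res[k].round(4),e)
pickle.dump((res["cap"],res["pot"]),open("fit2.pkl","wb"))
for n,prt,o2 in(("cap",CAP,{"side":(225,290),"top":(155,200)}),("pot",BODY+NECK+EARS,{"side":(200,178),"top":(268,145)})):
    ims=[]
    for c in F:
        o=np.array(o2[c])-6; w=96; p=res[n]
        im=cv2.resize(F[c]["pixels"][o[1]:o[1]+w,o[0]:o[0]+w],None,fx=4.1,fy=4.1,interpolation=cv2.INTER_CUBIC)
        lines(F[c],im,prt,(p[0],p[1],0,p[2]),4.1,o); ims.append(im)
    cv2.imwrite(f"pics/fit2_{n}.png",np.hstack(ims))
E
python3 fit2.py; python3 -c "
import cv2,numpy as np
cv2.imwrite('pics/fit2.png',np.vstack([cv2.imread('pics/fit2_cap.png'),cv2.imread('pics/fit2_pot.png')])[:, :])"
```

```text
cap ['side'] [0.5113 0.2306 0.2032] -198.4979705810547
cap ['top'] [0.5112 0.2295 0.2049] -219.14947509765625
cap ['side', 'top'] [0.5113 0.2303 0.2094] -411.4493713378906
pot ['side'] [ 0.6225 -0.0145 -0.1344] -337.8926696777344
pot ['top'] [ 0.6238 -0.0111 -0.3288] -432.499267578125
pot ['side', 'top'] [ 0.6233 -0.012  -0.3138] -740.85400390625
```

View pics/fit2_cap.png

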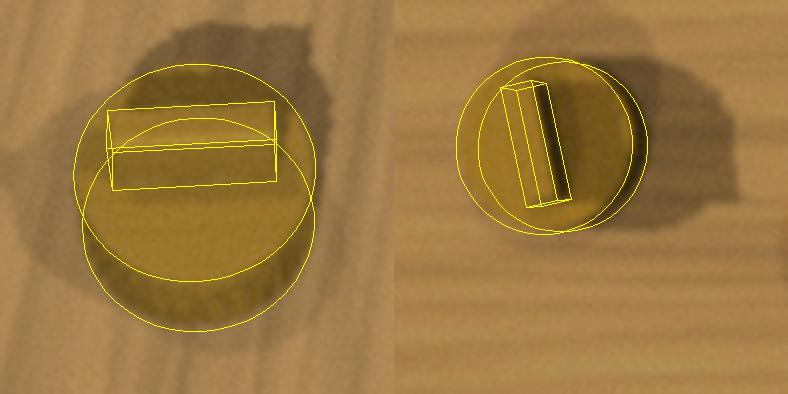

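View pics/fit2_pot.png

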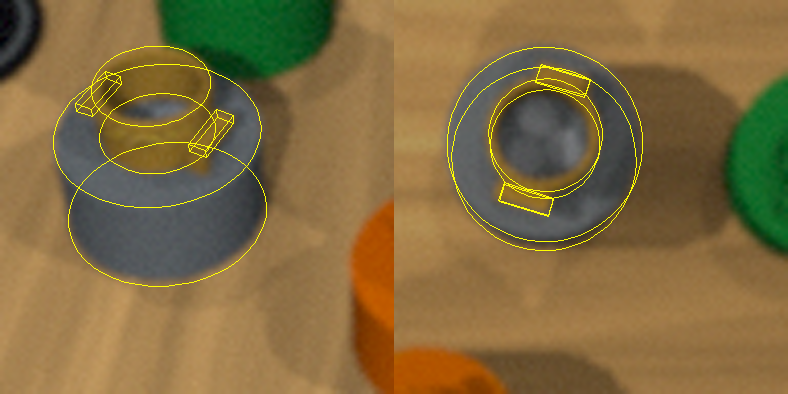

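```bash
cat > st.py <<'E'
from station import arm
import numpy as np
from scipy.spatial.transform import Rotation as Ro
s=arm.get_state(); R=Ro.from_euler("xyz",s["ee_rot"]).as_matrix()
print("t",round(s["t"],2),"pos",s["eef_pos"].round(4),"jaw heading deg",round(np.degrees(np.arctan2(R[1,2],R[0,2])),2),"x",R[:,0].round(3),"q",s["q"].round(2),"F",s["force"].round(1),"M",s["moment"].round(2),"w",round(s["width"],4))
E
python3 st.py
```

```text
t 1.0 pos [ 0.2947 -0.6073  0.2456] jaw heading deg 115.88 x [-0. -0. -1.] q [-0.83  0.36  0.01  0.   -1.22 -0.29] F [ 0.  -0.4  0.1] M [-0.    0.01  0.  ] w 0.0873
```

```bash
python3 -m handwheel '{"gripper":[1,1,1,1,1,1,1,1,1,1,1,1,1,1],"travel":[[0.42,0.9,0],[0.42,0.9,0],[0.42,0.9,0],[0.42,0.9,0],[0.42,0.9,0],[0.42,0.9,0],[0.42,0.9,0],[0.42,0.9,0],[0.42,0.9,0],[0.42,0.9,0],[0.42,0.9,0],[0.42,0.9,0],[0.42,0.9,0],[0.42,0.9,0]],"spin":[-0.31,-0.31,-0.31,-0.31,-0.31,-0.31,-0.31,-0.31,-0.31,-0.31,-0.31,-0.31,-0.31,-0.31]}' 25; python3 st.py
```

```text
t: 2.4
eef_pos: [0.5042, -0.1583, 0.2456]
ee_rot: [1.811, 1.571, -2.695]
force: [0.8, 0.5, -0.2]
width: 0.0873
t 2.4 pos [ 0.5042 -0.1583  0.2456] jaw heading deg 101.85 x [-0. -0. -1.] q [ 0.07  0.12 -0.31  0.   -1.14 -1.43] F [ 0.8  0.5 -0.2] M [-0.03 -0.03  0.  ] w 0.0873
```

```bash
python3 -m handwheel '{"gripper":[1,1,1,1,1,1,1,1,1,1,1,1,1],"travel":[[0.014,0.777,0],[0.014,0.777,0],[0.014,0.777,0],[0.014,0.777,0],[0.014,0.777,0],[0.014,0.777,0],[0.014,0.777,0],[0.014,0.777,0],[0.014,0.777,0],[0.014,0.777,-0.2],[0.014,0.777,-0.2],[0.014,0.777,-0.2],[0.014,0.777,-0.2]],"spin":[0,0,0,0,0,0,0,0,0,0,0,0,0]}' 25; python3 st.py
cat > pic.py <<'E'
import sys,cv2,numpy as np
from station import viewer
n=sys.argv[1]; x,y,x2,y2,w=[int(v) for v in sys.argv[2:7]]
ims=[]
for c,(a,b) in(("side",(x,y)),("top",(x2,y2))):
    p=viewer.grab_frame(c)["pixels"]; ims.append(cv2.resize(p[max(b,0):b+w,max(a,0):a+w],(395,395),interpolation=cv2.INTER_CUBIC))
cv2.imwrite(f"pics/{n}.png",np.hstack(ims))
E
python3 pic.py a1 200 240 130 170 120
```

```text
t: 3.7
eef_pos: [0.5123, 0.23, 0.1462]
ee_rot: [2.589, 1.569, -1.916]
force: [-0.1, -0.5, 1.9]
width: 0.0876
t 3.7 pos [0.5123 0.23   0.1462] jaw heading deg 101.88 x [-0.001 -0.002 -1.   ] q [ 0.77  0.26 -0.37  0.   -0.94 -2.14] F [-0.1 -0.5  1.9] M [ 0.03 -0.11  0.05] w 0.0876
```

View pics/a1.png

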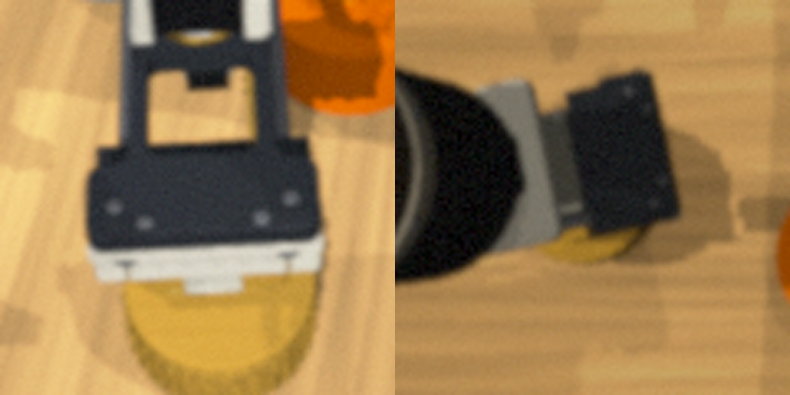

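The gripper sits over the cap, with its jaw line across the bar (side crop: the fingertip centre at about the bar's middle). Descending.

```bash
python3 -m handwheel '{"gripper":[1,1,1,1,-1,-1,-1,-1,-1,-1,-1,-1],"travel":[[-0.001,0,-0.08],[-0.001,0,-0.15],[-0.001,0,-0.165],[-0.001,0,-0.165],[-0.001,0,-0.165],[-0.001,0,-0.165],[-0.001,0,-0.165],[-0.001,0,-0.165],[-0.001,0,-0.165],[-0.001,0,-0.165],[-0.001,0,-0.165],[-0.001,0,-0.165]],"spin":[0,0,0,0,0,0,0,0,0,0,0,0]}' 30; python3 st.py; python3 pic.py a2 200 240 130 170 120
```

```text
t: 5.0
eef_pos: [0.5111, 0.2312, 0.063]
ee_rot: [2.228, 1.571, -2.276]
force: [-0.5, -0.7, -0.3]
width: 0.0292
t 5.0 pos [0.5111 0.2312 0.063 ] jaw heading deg 101.94 x [-0. -0. -1.] q [ 0.77  0.36 -0.46  0.   -0.75 -2.14] F [-0.5 -0.7 -0.3] M [-0.05  0.01 -0.05] w 0.0292
```

View pics/a2.png

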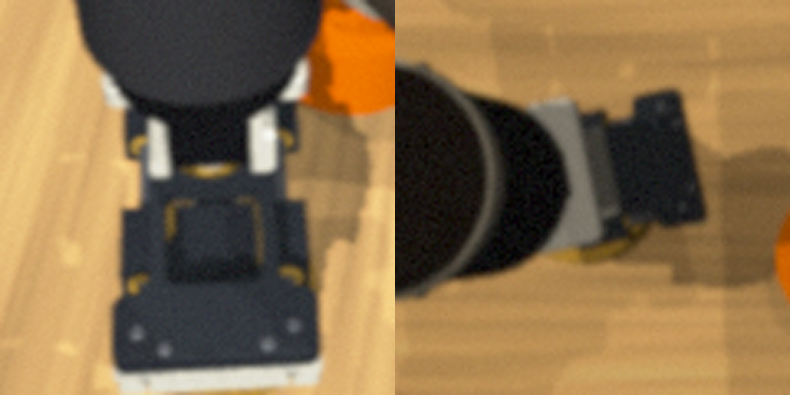

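```bash
python3 -m handwheel '{"gripper":[-1,-1,-1,-1,-1,-1],"travel":[[0,0,0],[0,0,0],[0,0,0],[0,0,0],[0,0,0],[0,0,0]],"spin":[0,0,0,0,0,0]}' 30; python3 st.py
```

```text
t: 5.7
eef_pos: [0.5111, 0.231, 0.063]
ee_rot: [2.35, 1.57, -2.154]
force: [2.0, -2.8, -0.2]
width: 0.0157
t 5.7 pos [0.5111 0.231  0.063 ] jaw heading deg 101.93 x [-0. -0. -1.] q [ 0.77  0.36 -0.46  0.   -0.75 -2.14] F [ 2.  -2.8 -0.2] M [-0.89 -0.25 -0.01] w 0.0157
```

```bash
python3 -m handwheel '{"gripper":[-1,-1,-1,-1,-1,-1,-1,-1,-1,-1,-1,-1,-1],"travel":[[0,0,0.1],[0,0,0.2],[0,0,0.274],[0.224,-0.487,0.274],[0.224,-0.487,0.274],[0.224,-0.487,0.274],[0.224,-0.487,0.274],[0.224,-0.487,0.274],[0.224,-0.487,0.274],[0.224,-0.487,0.274],[0.224,-0.487,0.274],[0.224,-0.487,0.274],[0.224,-0.487,0.274]],"spin":[0,0,0,-0.69,-0.69,-0.69,-0.69,-0.69,-0.69,-0.69,-0.69,-0.69,-0.69]}' 30; python3 st.py; python3 pic.py b1 170 100 240 110 130
```

```text
t: 7.0
eef_pos: [0.6228, -0.0111, 0.2001]
ee_rot: [0.524, 1.571, 1.762]
force: [0.1, -0.2, -4.1]
width: 0.0159
t 7.0 pos [ 0.6228 -0.0111  0.2001] jaw heading deg 70.97 x [-0.  0. -1.] q [ 0.29  0.31 -0.17 -0.   -1.09 -2.2 ] F [ 0.1 -0.2 -4.1] M [ 0.   -0.06  0.07] w 0.0159
```

View pics/b1.png

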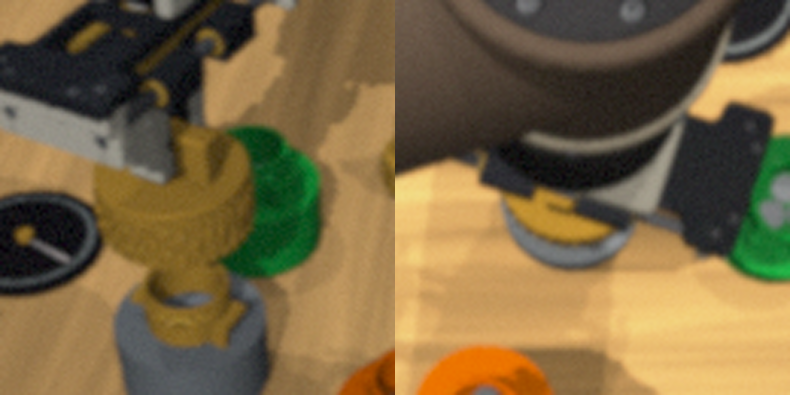

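Cap held level above the grey pot (side crop: cap at about (175,195), neck at about (190,300)). I overlay the models to check the offset along the bar.

```bash
cat > ov.py <<'E'
import sys
from h import *
from station import viewer, arm
n=sys.argv[1]; px,py,pyaw,cx,cy,cz,cyaw=[float(v) for v in sys.argv[2:9]]
ims=[]
for c,o in(("side",(180,105)),("top",(250,110))):
    f=viewer.grab_frame(c); S=4.0; w=98
    im=cv2.resize(f["pixels"][o[1]:o[1]+w,o[0]:o[0]+w],None,fx=S,fy=S,interpolation=cv2.INTER_CUBIC)
    lines(f,im,BODY+NECK+EARS,(px,py,0,pyaw),S,np.array(o),(255,255,0)); lines(f,im,CAP,(cx,cy,cz,cyaw),S,np.array(o),(0,0,255)); ims.append(im)
cv2.imwrite(f"pics/{n}.png",np.hstack(ims))
E
python3 ov.py b2 .623 -.0125 -.33 .6228 -.0111 .137 -.332
```

```text
(no output)
```

View pics/b2.png

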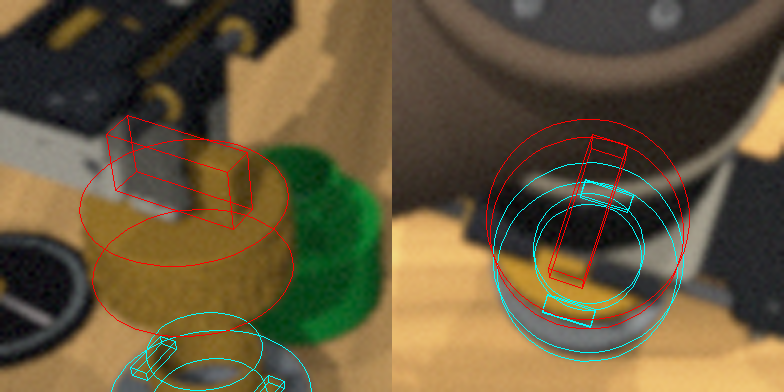

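```bash
python3 -m handwheel '{"gripper":[-1,-1,-1,-1,-1,-1,-1],"travel":[[0,-0.0025,-0.04],[0,-0.0025,-0.07],[0,-0.0025,-0.09],[0,-0.0025,-0.1],[0,-0.0025,-0.11],[0,-0.0025,-0.118],[0,-0.0025,-0.118]],"spin":[0,0,0,0,0,0,0]}' 30; python3 st.py; python3 ov.py b3 .623 -.0125 -.33 .6228 -.0123 .077 -.332
```

```text
t: 7.9
eef_pos: [0.6231, -0.0135, 0.1408]
ee_rot: [1.985, 1.571, -3.061]
force: [-0.2, 0.4, -3.4]
width: 0.0156
t 7.9 pos [ 0.6231 -0.0135  0.1408] jaw heading deg 70.88 x [-0. -0. -1.] q [ 0.29  0.36 -0.24 -0.   -0.97 -2.2 ] F [-0.2  0.4 -3.4] M [-0.01  0.03  0.03] w 0.0156
```

View pics/b3.png

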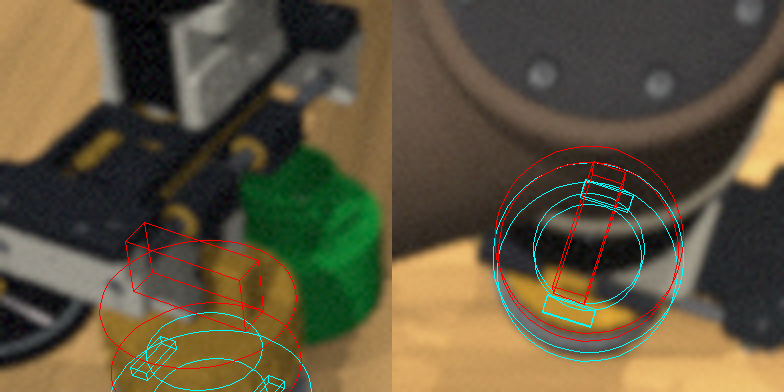

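```bash
python3 -m handwheel '{"gripper":[-1,-1,-1,-1,-1,-1],"travel":[[0,0.001,-0.006],[0,0.001,-0.011],[0,0.001,-0.015],[0,0.001,-0.017],[0,0.001,-0.017],[0,0.001,-0.017]],"spin":[0,0,0,0,0,0]}' 30; python3 st.py
```

```text
t: 8.6
eef_pos: [0.6231, -0.013, 0.133]
ee_rot: [-1.42, 1.571, -0.183]
force: [-2.8, 0.3, 2.6]
width: 0.0156
t 8.6 pos [ 0.6231 -0.013   0.133 ] jaw heading deg 70.89 x [ 0. -0. -1.] q [ 0.29  0.37 -0.25  0.   -0.95 -2.2 ] F [-2.8  0.3  2.6] M [ 0.27  1.05 -0.01] w 0.0156
```

Contact at exactly the ears' height (TCP 0.133, rim 0.070), with the force now upward. Turning back anticlockwise.

```bash
python3 -m handwheel '{"gripper":[-1,-1,-1,-1,-1,-1,-1,-1,-1,-1],"travel":[[0,0,0],[0,0,0],[0,0,0],[0,0,0],[0,0,0],[0,0,0],[0,0,0],[0,0,0],[0,0,0],[0,0,0]],"spin":[0,0,0.2,0.4,0.6,0.8,1,1,1,1]}' 30; python3 st.py
python3 -m handwheel '{"gripper":[-1,-1,-1,-1,-1,-1],"travel":[[0,0,0],[0,0,0],[0,0,0],[0,0,0],[0,0,0],[0,0,0]],"spin":[0.2,0.4,0.55,0.55,0.55,0.55]}' 30; python3 st.py
```

```text
t: 9.6
eef_pos: [0.6231, -0.0131, 0.132]
ee_rot: [1.15, 1.57, -3.112]
force: [-0.2, 0.3, -3.9]
width: 0.0155
t 9.6 pos [ 0.6231 -0.0131  0.132 ] jaw heading deg 115.79 x [-0. -0. -1.] q [ 0.29  0.37 -0.25 -0.   -0.95 -1.41] F [-0.2  0.3 -3.9] M [0.03 0.03 0.06] w 0.0155
t: 10.2
eef_pos: [0.6232, -0.013, 0.1325]
ee_rot: [0.877, 1.571, -2.955]
force: [1.1, -0.2, -3.6]
width: 0.0158
t 10.2 pos [ 0.6232 -0.013   0.1325] jaw heading deg 140.44 x [-0. -0. -1.] q [ 0.29  0.37 -0.25 -0.   -0.95 -0.98] F [ 1.1 -0.2 -3.6] M [0.04 0.03 0.05] w 0.0158
```

```bash
python3 -m handwheel '{"gripper":[-1,-1,-1,-1,-1,-1,-1],"travel":[[0,0,-0.008],[0,0,-0.016],[0,0,-0.022],[0,0,-0.026],[0,0,-0.028],[0,0,-0.028],[0,0,-0.028]],"spin":[0,0,0,0,0,0,0]}' 30; python3 st.py
```

```text
t: 10.9
eef_pos: [0.6233, -0.013, 0.1187]
ee_rot: [-2.275, 1.571, 0.18]
force: [-0.8, -0.5, -3.8]
width: 0.0158
t 10.9 pos [ 0.6233 -0.013   0.1187] jaw heading deg 140.64 x [ 0.  0. -1.] q [ 0.29  0.38 -0.27  0.   -0.92 -0.98] F [-0.8 -0.5 -3.8] M [0.01 0.04 0.03] w 0.0158
```

```bash
python3 -m handwheel '{"gripper":[-1,-1,-1,-1,-1,-1,-1,-1],"travel":[[0,0,-0.001],[0,0,-0.001],[0,0,-0.001],[0,0,-0.001],[0,0,-0.001],[0,0,-0.001],[0,0,-0.001],[0,0,-0.001]],"spin":[0,-0.2,-0.4,-0.6,-0.8,-1,-1,-1]}' 30; python3 st.py
python3 -m handwheel '{"gripper":[-1,-1,-1,-1,-1,-1,-1],"travel":[[0,0,0],[0,0,0],[0,0,0],[0,0,0],[0,0,0],[0,0,0],[0,0,0]],"spin":[-0.15,-0.3,-0.4,-0.45,-0.5,-0.5,-0.5]}' 30; python3 st.py
```

```text
t: 11.7
eef_pos: [0.6232, -0.013, 0.1182]
ee_rot: [-1.419, 1.571, 0.249]
force: [-0.0, 0.4, -3.5]
width: 0.0161
t 11.7 pos [ 0.6232 -0.013   0.1182] jaw heading deg 95.62 x [ 0.  0. -1.] q [ 0.29  0.38 -0.27  0.   -0.92 -1.76] F [-0.   0.4 -3.5] M [-0.04 -0.01 -0.06] w 0.0161
t: 12.4
eef_pos: [0.6232, -0.013, 0.1181]
ee_rot: [-1.009, 1.571, 0.27]
force: [0.2, 0.6, -3.5]
width: 0.0159
t 12.4 pos [ 0.6232 -0.013   0.1181] jaw heading deg 73.25 x [ 0.  0. -1.] q [ 0.29  0.38 -0.27  0.   -0.92 -2.16] F [ 0.2  0.6 -3.5] M [0.02 0.03 0.05] w 0.0159
```

```bash
python3 -m handwheel '{"gripper":[-1,-1,-1],"travel":[[0,0,0],[0,0,0],[0,0,0]],"spin":[-0.05,-0.05,-0.05]}' 30; python3 st.py
python3 -m handwheel '{"gripper":[-1,-1,-1],"travel":[[0,0,0],[0,0,0],[0,0,0]],"spin":[-0.05,-0.05,-0.05]}' 30; python3 st.py
```

```text
t: 12.7
eef_pos: [0.6233, -0.0128, 0.1181]
ee_rot: [-0.694, 1.57, 0.545]
force: [-0.0, 1.0, -3.7]
width: 0.0161
t 12.7 pos [ 0.6233 -0.0128  0.1181] jaw heading deg 71.0 x [ 0.  0. -1.] q [ 0.29  0.38 -0.27 -0.   -0.92 -2.19] F [-0.   1.  -3.7] M [ 0.43 -0.24  0.04] w 0.0161
t: 13.0
eef_pos: [0.6239, -0.0121, 0.1182]
ee_rot: [-0.59, 1.569, 0.61]
force: [2.4, 4.6, -4.2]
width: 0.0156
t 13.0 pos [ 0.6239 -0.0121  0.1182] jaw heading deg 68.74 x [ 0.002  0.001 -1.   ] q [ 0.29  0.38 -0.27 -0.   -0.92 -2.23] F [ 2.4  4.6 -4.2] M [ 2.1  -0.72  0.19] w 0.0156
```

The stop is felt (sideways force and moment rising at heading 69°). I back off 2.5°, release and rise.

```bash
python3 -m handwheel '{"gripper":[-1,-1,-1,-0.4,-0.2,0,0,0,0,0],"travel":[[0,0,-0.001],[0,0,-0.001],[0,0,-0.001],[0,0,-0.001],[0,0,-0.001],[0,0,-0.001],[0,0,-0.001],[0,0,-0.001],[0,0,-0.001],[0,0,-0.001]],"spin":[0.055,0.055,0.055,0.055,0.055,0.055,0.055,0.055,0.055,0.055]}' 30; python3 st.py
```

```text
t: 14.0
eef_pos: [0.6232, -0.013, 0.1176]
ee_rot: [-0.96, 1.571, 0.282]
force: [0.2, -0.5, 0.1]
width: 0.0438
t 14.0 pos [ 0.6232 -0.013   0.1176] jaw heading deg 71.11 x [ 0.  0. -1.] q [ 0.29  0.38 -0.27  0.   -0.92 -2.19] F [ 0.2 -0.5  0.1] M [-0.07 -0.04 -0.02] w 0.0438
```

Released (force zero, opening 44 mm). Now rising, then pulling back so the cameras can see.

```bash
python3 -m handwheel '{"gripper":[0,0,0,0,0,0,0,0,0,0,0,0,0,0],"travel":[[0,0,0.04],[0,0,0.12],[0,0,0.2],[0,0,0.26],[-0.2,0.8,0.26],[-0.2,0.8,0.26],[-0.2,0.8,0.26],[-0.2,0.8,0.26],[-0.2,0.8,0.26],[-0.2,0.8,0.26],[-0.2,0.8,0.26],[-0.2,0.8,0.26],[-0.2,0.8,0.26],[-0.2,0.8,0.26]],"spin":[0,0,0,0,0,0,0,0,0,0,0,0,0,0]}' 30; python3 st.py; python3 ov.py c1 .623 -.0125 -.31 .623 -.0128 .055 -.33;  python3 pic.py c2 0 0 140 0 420
```

```text
t: 15.4
eef_pos: [0.5222, 0.3891, 0.2469]
ee_rot: [2.692, 1.57, -2.347]
force: [-0.3, -0.3, -0.6]
width: 0.0438
t 15.4 pos [0.5222 0.3891 0.2469] jaw heading deg 71.28 x [-0.001 -0.001 -1.   ] q [ 0.94  0.32 -0.04 -0.   -1.21 -2.84] F [-0.3 -0.3 -0.6] M [-0.13  0.01  0.02] w 0.0438
```

View pics/c1.png

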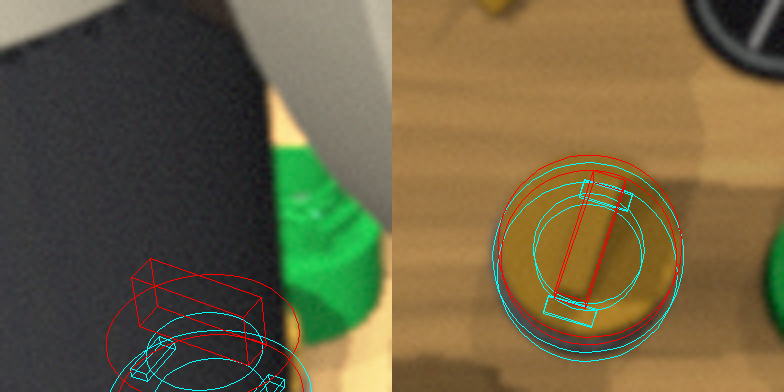

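View pics/c2.png

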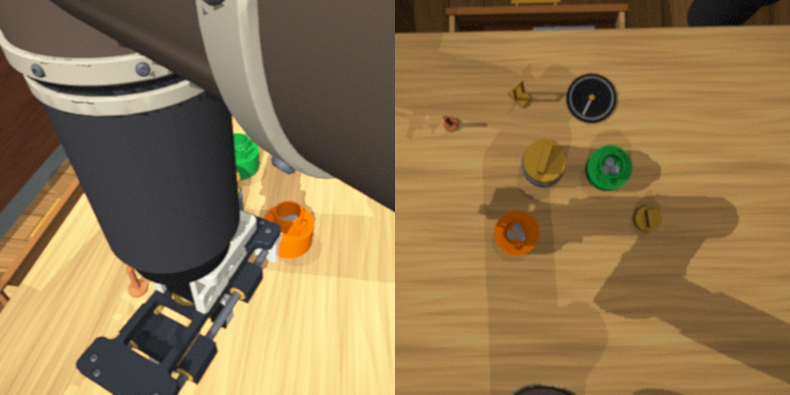

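From the top the cap sits centred on the pot, with its bar along the ear line; the small cap hasn't moved. The arm hides the side view, so I clear it for a check of height.

```bash
python3 -m handwheel '{"gripper":[0,0,0,0,0,0,0,0,0,0,0,0],"travel":[[0,-0.9,0],[0,-0.9,0],[0,-0.9,0],[0,-0.9,0],[0,-0.9,0],[0,-0.9,0],[0,-0.9,0],[0,-0.9,0],[0,-0.9,0],[0,-0.9,0],[0,-0.9,0],[0,-0.9,0]],"spin":[0,0,0,0,0,0,0,0,0,0,0,0]}'
python3 -m handwheel '{"gripper":[0,0,0,0,0,0,0,0,0,0,0,0],"travel":[[-0.2,-0.9,0],[-0.2,-0.9,0],[-0.2,-0.9,0],[-0.2,-0.9,0],[-0.2,-0.9,0],[-0.2,-0.9,0],[-0.2,-0.9,0],[-0.2,-0.9,0],[-0.2,-0.9,0],[-0.2,-0.9,0],[-0.2,-0.9,0],[-0.2,-0.9,0]],"spin":[0,0,0,0,0,0,0,0,0,0,0,0]}'
python3 st.py; python3 ov.py c3 .623 -.0125 -.31 .623 -.0128 .055 -.33;  python3 pic.py c4 0 0 140 0 420
```

```text
t: 16.8
eef_pos: [0.523, -0.0633, 0.2478]
ee_rot: [-0.774, 1.57, 0.466]
force: [0.3, -0.5, 0.2]
width: 0.0437
t: 18.0
eef_pos: [0.4239, -0.5119, 0.2472]
ee_rot: [0.844, 1.57, 2.086]
force: [-0.1, 1.3, 0.5]
width: 0.0436
t 18.0 pos [ 0.4239 -0.5119  0.2472] jaw heading deg 71.16 x [-0.     0.001 -1.   ] q [-0.59  0.34 -0.01 -0.   -1.22 -1.31] F [-0.1  1.3  0.5] M [-0.02  0.   -0.  ] w 0.0436
```

View pics/c3.png

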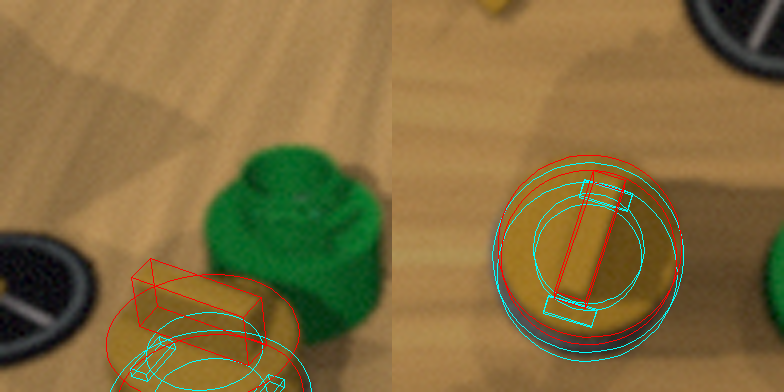

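View pics/c4.png

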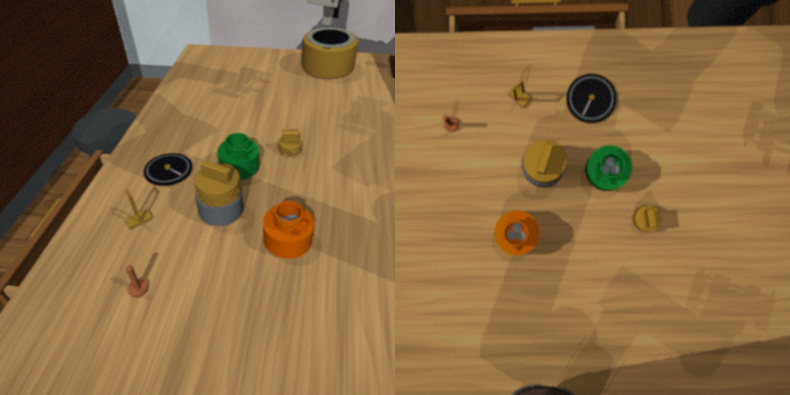

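The side crop now shows the cap level on the grey pot (about (215,310)), matching the model with its rim at 55 mm. The bar lies along the ear line in both views, and the small cap hasn't moved (top crop (648,218)).

```bash
python3 -c "
from station import arm
print(arm.job_done())"
```

```text
the job is handed in; nothing more can be done
None
```

The wide brass cap is on the grey case, dropped past the ears, tightened clockwise and released. I handed the job in at about 18 s of the 48 s allowed. No verdict is reported.

- **What I did:** I gripped the cap by its bar and set it on the ears; contact came at the ears' height. I turned it 70° anticlockwise, which freed it, and lowered it about 14 mm onto the shoulder. I turned it clockwise until I felt the stop, backed off 2.5°, let go and moved clear.
- **Last checks:** Model overlays in both cameras matched a level, centred cap with its rim at 55 mm. The bar is at about -19°. The gripper read no contact force after release, and the small cap shows no visible movement.
- **What disagreed:** My two fits of the case differed by up to 3 mm sideways. The ears' direction came out at about -19° from the top view, but the side view alone gave about -8°, which I did not trust. The stop came about 2° earlier than the top-view estimate implied, so the ears may lie a few degrees anticlockwise of it. That still leaves the bar within the 15° allowed.

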